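# Lift a spacer out of a deep pocket with sprung tongs

## Robot

A 6-joint arm with a two-finger parallel gripper is mounted at the origin on the work surface. World frame = base frame: x ahead of the robot, y to its left, z up, the work surface at z = 0. Lengths are in m, angles in degrees, forces in N, time in s.
With the tool pointing down it reaches from about 0.325 to 0.9 m from the base axis. Payload 3.5 kg.
Tool frame: the origin (TCP) lies midway between the tips of the shut fingers; the grasp point (between the pads) lies 19 mm behind it; z points along the fingers, y is the line along which they close (so a half turn about z gives the same grasp; the last joint's range is limited). The gripper opens to 85 mm and grips with 20 to 120 N. Pads are 22 mm wide; open, the fingers measure 114 mm over their backs; the gripper's body (76 mm by 85 mm) begins 54 mm behind the grasp point. The pads swing forward as they close: fully open they stand 13 mm farther back than shut.
Start: joints at [67.701, 15.837, -1.513, 72.651, 0, 84.076], TCP at [0.176, 0.6, 0.231] pointing down, gripper open.
Joint ranges: [-178.77, 178.77], [-48.84, 107.48], [-61.69, 71.31], [-111.58, 123.2], [-90, 87.43], [-180, 180]. Speed limits (degrees/s): [147.25, 147.25, 180, 180, 180, 180].

## Interface

Orientations are given as a 3x3 rotation matrix whose columns are the frame's x, y, z axes.
In Python, from workcell import bot, eyes gives the robot as it stands.
- The arm moves only by the tool move_arm, never from a script. Its argument "increments" is a list of rows, each a list of 5 numbers: the closure, from -1 (fully open) to 1 (shut), then the shift along the tool's x, y, z in units of 0.02 m (1.0 is 0.02 m), then the turn about the tool's z in units of 0.1 rad (1.0 is 0.1 rad). A call has exactly 8 rows; each row shifts and turns the commanded pose from where the row before left it, along the tool's axes as they then stand; what a row does not reach is not made up. A row lasts 1/12 s, in which the tool goes at most 41.7 mm and 7.16 degrees, less where a joint would pass 70% of its speed; a pose out of reach is approached as far as the arm can. A call with a number of a shift or a turn outside -1 to 1 is refused whole. A call with a gripper value outside its range is refused whole. The fingers move at their own pace and stop on an object; "force" is the grip in N (left out, the last holds). Time passes only in rows, so rows that do not move let the fingers close, or fill a call up. It gives the time, the measured TCP pose, the force, the opening and the grip force at its end, in the units of the state.
- bot.get_state(): the state, without advancing time (a new reading comes with each control period).
- eyes.capture(name): name is "scene" or "top"; returns a dict with "image" (420x560x3 uint8, blue, green, red), "depth" (420x560 float32, m along the optical axis (not along the pixel's ray), 0 where there is no reading), "K" (3x3 intrinsics, pixels), "R" (3x3) and "t" (3): a world point X has camera coordinates R X + t. Camera axes: x right, y down, z forward; pixel columns grow to the right and rows downward; lengths in m; the calibration is good to about 2 mm. A picture is of the moment at which its call begins.
- bot.close_job(): hands the job in; it is judged then, once.
The state is a dict: "time_s": time; "joint_positions": joint angles; "joint_vel": joint speeds; "joint_torque": joint torques, N m; "eef_pos": TCP position; "tool_rot": TCP orientation; "ft_force": force on the tool from outside, world axes, zero at the start; "wrist_torque": the same for the moment, N m; "gripper_width": opening from 0.0 (shut) to 1.0 (fully open); "finger_force": force on a finger pad.
Only numpy, scipy, OpenCV 4.12 (cv2) and the standard library are available. Lean on these libraries where they do the work, as an engineer would, in place of code of your own. Each camera call takes 0.05 s, during which the arm holds its last target. There are 200 camera calls.

## Task

Take the sprung tongs from their stand, reach down into the aluminium block with them and squeeze them shut on the plain round spacer (not the slim dowel pin, not the hexagon nut) at the bottom of its pocket. Lift it out with the tongs, never touching the spacer with the gripper itself, then hang the tongs back upright in their stand and let them spring open so that the spacer is left lying or standing in the tray under them.

Things in the scene. Friction and masses are not known exactly. Their poses are not given: they have to be found in the camera images.
- tongs_grip (a point): Steel sprung tongs; point midway between handles (22 wide, from 22 below to 24 above it), tips 110 mm below. x: squeeze direction, y: along wings, z: up. Over handles 54, between jaws 36, over jaws 42 (blades 16 wide). Both limbs move in parallel: handles 46 = jaw gap 28; handles 34 = gap 16. Spring per limb 3.6 N + 0.6 N/mm. 140 g. Wings reach 45 to each side, underside 38 below the point.
- stand: Fixed stand, origin centre of underside, z up. Grey tray 116 (x) by 110 mm (y), floor 4, rim 14 high, under two rails along x (90 long, 23 to 43 mm out on each side in y, tops 89 high). Tongs hang between the rails, wings on the rails, their x along the stand's x, handle point 127 above the origin, tips 17; 10 mm play each way in y. They lift straight up.
- block: Fixed aluminium block 70 (x) by 186 (y) by 76 mm tall, origin centre of underside, z up. Three square pockets open at the top, 46 by 46, 64 deep (floor 12 above the table), centred at y = -58, 0, +58. They hold, in varying order, the spacer, a slim dowel pin (10 wide, 45 tall) and a hexagon nut (24 across flats, 13 tall).
- spacer_mid (a point): Plain round steel spacer, 16 mm diameter, 26 tall, about 32 g, dark bore on its top end, standing upright on the floor of one pocket, within 5 mm of the pocket's middle. The point is its centre, 13 mm above its underside; z is its axis.

How it is judged:
By the outcome, as a careful person would: the job done as asked, in the order asked, and still so for the second after the job is handed in, with the robot touching nothing.
It also fails if it takes over 48 s, if anything falls off the work surface, if the arm or the gripper's body presses on something with over 40 N, if the wrist force passes 120 N, or if a joint passes its speed limit or range.

## Working session

There is one attempt and no reset: what is moved stays moved. The work goes in short steps, Python scripts to look and compute and a tool call to move; the robot and the scene stay as the last step left them, time stands still between calls to the robot, and variables do not carry over. Pictures are saved under pics/ and viewed, at most 10 in all, crops included, and the job is handed in when it is done.

Besides the shell and the picture viewer there is one more tool, called after "Call:" as name(argument=value, ...), one argument or row to a line, values as JSON. move_arm: Moves the arm, as the interface text tells. Shifts and turns lie within -1 to 1; 1 stands for 0.02 m of shift or 0.1 rad of turn. Its arguments: {"type":"object","properties":{"increments":{"type":"array","items":{"type":"array","items":{"type":"number"}}},"force":{"type":"number"}},"required":["increments"]}

```bash
mkdir -p pics; ls
python3 - <<'E'
from workcell import bot,eyes
import cv2,numpy as np
s=bot.get_state();print({k:np.round(v,3).tolist() for k,v in s.items()})
for n in("scene","top"):
    c=eyes.capture(n);cv2.imwrite(f"pics/{n}0.png",c["image"]);np.savez(f"{n}0.npz",**c)
    print(n,c["K"].tolist(),np.round(c["R"],3).tolist(),np.round(-c["R"].T@c["t"],3))
E
```

```text
pics
{'time_s': 0.0, 'joint_positions': [67.703, 15.88, -1.598, 72.649, 0.001, 84.074], 'joint_vel': [-0.048, 0.111, 0.019, -0.029, -0.015, 0.055], 'joint_torque': [0.002, -44.55, 29.521, 0.016, 0.0, -0.0], 'eef_pos': [0.176, 0.599, 0.23], 'tool_rot': [[-0.959, 0.282, -0.001], [0.282, 0.959, -0.002], [0.0, -0.002, -1.0]], 'ft_force': [0.197, -0.239, 0.561], 'wrist_torque': [0.022, 0.01, 0.031], 'finger_force': 0.0, 'gripper_width': 1.001}
scene [[387.2884234613318, 0.0, 274.64811317028955], [0.0, 387.2884234613318, 206.83909312925013], [0.0, 0.0, 1.0]] [[0.541, 0.841, -0.008], [0.723, -0.469, -0.508], [-0.431, 0.269, -0.862]] [ 0.834 -0.175  0.647]
top [[483.69482748084107, 0.0, 281.40497509968253], [0.0, 483.69482748084107, 207.34279767818532], [0.0, 0.0, 1.0]] [[0.029, -1.0, 0.0], [-0.994, -0.029, -0.108], [0.108, 0.003, -0.994]] [ 0.479 -0.002  0.834]
```

View pics/top0.png

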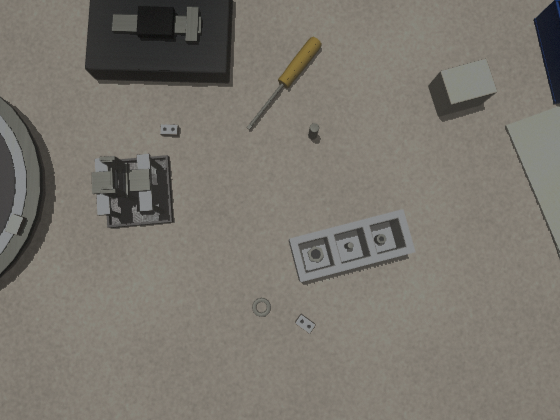

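View pics/scene0.png

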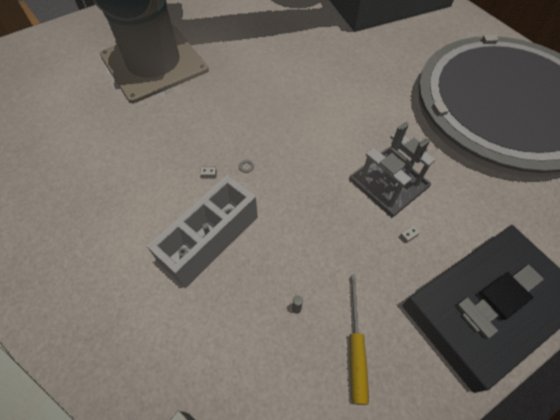

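The top view shows the stand at about (138,190) and the block at about (352,246), with pocket contents at (316,255), (349,246) and (380,239). I'll enlarge both.

Run:
```python
import cv2,numpy as np
t=np.load("top0.npz")["image"];s=np.load("scene0.npz")["image"]
r=lambda im,x,y,w,h,f:cv2.resize(im[y:y+h,x:x+w],None,fx=f,fy=f,interpolation=cv2.INTER_CUBIC)
a=np.vstack([r(t,285,205,130,80,6)[:, :780], ]);
cv2.imwrite("pics/blk.png",a)
b=np.hstack([r(t,85,145,95,90,4),r(s,345,115,95,105,4)[:360]])
cv2.imwrite("pics/stand.png",b)
```

```text
(no output)
```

View pics/blk.png

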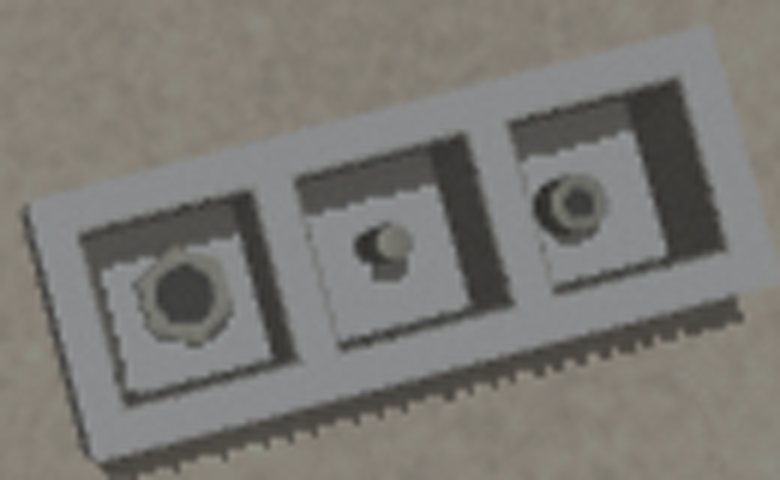

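View pics/stand.png

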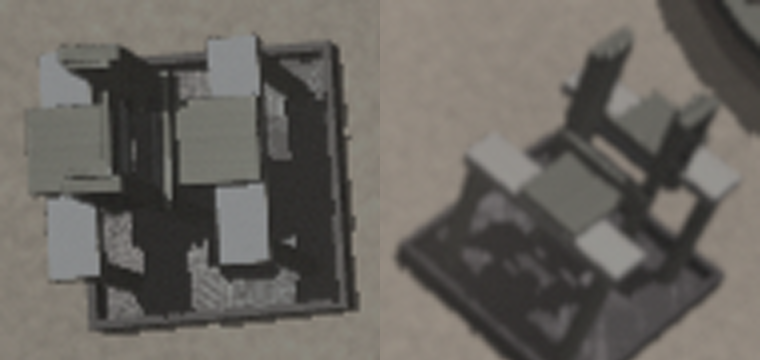

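The spacer is in the right-hand pocket, at about (381,239): round with a dark bore. The nut is on the left and the dowel in the middle. The stand's rails run vertically in the top image, and the tongs' handles are spaced along them.

```bash
cat > h.py <<'E'
import numpy as np,cv2
def cloud(n):
    c=np.load(n) if isinstance(n,str) else n
    d=c["depth"];v,u=np.nonzero(d>0)
    P=np.linalg.inv(c["K"])@np.stack([u,v,np.ones(len(u))])*d[v,u]
    return (c["R"].T@(P-c["t"][:,None])).T,u,v
def ray(c,u,v,z):
    p=c["R"].T@np.linalg.inv(c["K"])@np.array([u,v,1.]);o=-c["R"].T@c["t"]
    return o+p*(z-o[2])/p[2]
E
python3 - <<'E'
from h import *
for n in("top0.npz","scene0.npz"):
    P,u,v=cloud(n);c=np.load(n)
    def rect(m,l):
        Q=P[m]; r=cv2.minAreaRect((Q[:,:2]*1000).astype(np.float32)); print(n,l,m.sum(),np.round(r[0],1),np.round(r[1],1),round(r[2],1),"z",np.round(np.median(Q[:,2]),4))
    o=ray(c,352,246,.076) if n[0]=='t' else ray(c,205,230,.076)
    blk=(np.hypot(*(P[:,:2]-o[:2]).T)<.12)
    if n[0]=='t': s0=ray(c,138,190,.05)[:2];print(o,s0)
    rect(blk&(P[:,2]>.071)&(P[:,2]<.081),"block")
    st=(np.hypot(*(P[:,:2]-s0).T)<.1)
    for a,b in((.006,.018),(.083,.0925),(.0925,.105),(.11,.145),(.146,.156)):
        rect(st&(P[:,2]>a)&(P[:,2]<b),(a,b))
    h=np.histogram(P[st,2],bins=np.arange(-.004,.16,.004));print(h[0])
    if n[0]=='t':
        m=(abs(u-381)<7)&(abs(v-239)<7);print(np.histogram(P[m,2],bins=np.arange(.0,.08,.004))[0])
        rect(m&(P[:,2]>.031)&(P[:,2]<.045),"spacer"); print("ray",ray(c,381.3,238.7,.038))
        print([np.round(ray(c,a/6+285,b/6+205,.012)*1000,1).tolist() for a,b in ((522,160),(630,130),(665,258),(555,292))])
E
```

```text
[ 0.50414082 -0.11209345  0.076     ] [0.58617691 0.23524404]
top0.npz block 2766 [ 505.9 -112.2] [ 70.2 186.4] 16.2 z 0.0748
top0.npz (0.006, 0.018) 582 [590.1 247.5] [116.8 110.8] 6.6 z 0.0123
top0.npz (0.083, 0.0925) 1231 [589.8 249.7] [90.9 90.7] 7.1 z 0.0884
top0.npz (0.0925, 0.105) 870 [593.7 250. ] [53.4 88.8] 4.7 z 0.0942
top0.npz (0.11, 0.145) 199 [593.4 250.1] [54.1 22.6] 5.7 z 0.1282
top0.npz (0.146, 0.156) 199 [593.8 250.4] [54.1 22.5] 4.6 z 0.1501
[3784 2628  531  179  325   22   23   16   16   15   20   18   24   18
   11   16   12    8   11    6    7   49  479  616  727  186   66   22
   18   21   18   25   19   25   28   15   31   27  167   14]
[ 0  1 61 16  2  3  5  5 20 53  3  0  0  0  0  0  0  0  0]
top0.npz spacer 76 [ 519.1 -164.8] [14.8 14.4] 2.4 z 0.0372
ray [ 0.51874693 -0.16555685  0.038     ]
[[531.5, -155.0, 12.0], [540.9, -185.5, 12.0], [505.0, -195.6, 12.0], [494.6, -164.6, 12.0]]
scene0.npz block 2433 [ 504.1 -111.9] [ 72.4 186.6] 16.1 z 0.0767
scene0.npz (0.006, 0.018) 787 [588.  247.3] [116.8 114.7] 6.7 z 0.0118
scene0.npz (0.083, 0.0925) 609 [588.5 247.6] [90.1 87.9] 7.3 z 0.0894
scene0.npz (0.0925, 0.105) 712 [602.6 247.7] [92.8 76.5] 78.4 z 0.0956
scene0.npz (0.11, 0.145) 267 [592.9 250. ] [54.1 23.1] 4.7 z 0.1277
scene0.npz (0.146, 0.156) 142 [592.5 249.8] [54.1 22.4] 5.5 z 0.1515
[ 751 2899 1134  156  342   52   24   24   26   24   18   21   23   22
   19   34   26   24   27   23   16   43  124  458  421  200  102   20
   27   22   34   29   33   29   35   32   30   34   78   49]
```

Call:
move_arm(
  increments=[
    [-1,0,0,0,1],
    [-1,0,0,0,1],
    [-1,0,0,0,1],
    [-1,0,0,0,1],
    [-1,0,0,0,1],
    [-1,0,0,0,1],
    [-1,0,0,0,1],
    [-1,0,0,0,1],
  ],
  force=30,
)

```text
time_s: 0.77
eef_pos: [0.176, 0.5992, 0.2306]
tool_rot: [[-0.462, 0.887, -0.001], [0.887, 0.462, -0.001], [-0.001, -0.001, -1.0]]
ft_force: [-0.6, 0.9, -0.2]
gripper_width: 1.002
finger_force: 0.0
```

Call:
move_arm(
  increments=[
    [-1,0,0,0,1],
    [-1,0,0,0,1],
    [-1,0,0,0,1],
    [-1,0,0,0,1],
    [-1,-0.95,0.95,0,0],
    [-1,-0.95,0.95,0,0],
    [-1,-0.95,0.95,0,0],
    [-1,-0.95,0.95,0,0],
  ],
)

```text
time_s: 1.43
eef_pos: [0.2587, 0.5293, 0.2306]
tool_rot: [[-0.086, 0.996, -0.001], [0.996, 0.086, -0.001], [-0.001, -0.001, -1.0]]
ft_force: [0.7, -0.3, 0.9]
gripper_width: 1.001
finger_force: 0.0
```

Call:
move_arm(
  increments=[
    [-1,-0.95,0.95,0,0],
    [-1,-0.95,0.95,0,0],
    [-1,-0.95,0.95,0,0],
    [-1,-0.95,0.95,0,0],
    [-1,-0.95,0.95,0,0],
    [-1,-0.95,0.95,0,0],
    [-1,-0.95,0.95,0,0],
    [-1,-0.95,0.95,0,0],
  ],
)

```text
time_s: 2.1
eef_pos: [0.4233, 0.3906, 0.2308]
tool_rot: [[-0.085, 0.996, -0.001], [0.996, 0.085, -0.001], [-0.0, -0.001, -1.0]]
ft_force: [-0.7, 0.1, 0.6]
gripper_width: 1.004
finger_force: 0.0
```

Call:
move_arm(
  increments=[
    [-1,-0.95,0.95,0,0],
    [-1,-0.95,0.95,0,0],
    [-1,-0.95,0.95,0,0],
    [-1,-0.95,0.95,0,0],
    [-1,-0.95,0.95,0,0],
    [-1,-0.95,0.95,0,0],
    [-1,0,0,0,0],
    [-1,0,0,0,0],
  ],
)

```text
time_s: 2.77
eef_pos: [0.5465, 0.2868, 0.2305]
tool_rot: [[-0.082, 0.997, -0.001], [0.997, 0.082, -0.0], [-0.0, -0.001, -1.0]]
ft_force: [0.5, -0.2, 0.5]
gripper_width: 1.003
finger_force: 0.0
```

Call:
move_arm(
  increments=[
    [-1,-0.68,0.72,0,0],
    [-1,-0.68,0.72,0,0],
    [-1,-0.68,0.72,0,0],
    [-1,0,0,0.8,0],
    [-1,0,0,0.8,0],
    [-1,0,0,0,0],
    [-1,0,0,0,0],
    [-1,0,0,0,0],
  ],
)

```text
time_s: 3.43
eef_pos: [0.592, 0.2517, 0.1998]
tool_rot: [[-0.086, 0.996, -0.0], [0.996, 0.086, 0.0], [0.0, -0.0, -1.0]]
ft_force: [0.2, 0.0, 0.1]
gripper_width: 0.999
finger_force: 0.0
```

Call:
move_arm(
  increments=[
    [-1,-0.09,0.05,0.8,0],
    [-1,0,0,0.8,0],
    [-1,0,0,0.8,0],
    [-1,0,0,0.8,0],
    [-1,0,0,0.8,0],
    [-1,0,0,0.7,0],
    [-1,0,0,0,0],
    [-1,0,0,0,0],
  ],
)

```text
time_s: 4.1
eef_pos: [0.5933, 0.2496, 0.1057]
tool_rot: [[-0.086, 0.996, -0.0], [0.996, 0.086, -0.0], [-0.0, -0.0, -1.0]]
ft_force: [0.4, -0.2, 0.3]
gripper_width: 0.998
finger_force: 0.0
```

Call:
move_arm(
  increments=[
    [-0.1,0,0,0,0],
    [-0.1,0,0,0,0],
    [-0.1,0,0,0,0],
    [-0.1,0,0,0,0],
    [-0.1,0,0,0,0],
    [-0.1,0,0,0,0],
    [-0.1,0,0,0,0],
    [-0.1,0,0,0,0],
  ],
)

```text
time_s: 4.77
eef_pos: [0.5951, 0.2497, 0.1075]
tool_rot: [[-0.085, 0.996, 0.003], [0.996, 0.085, 0.001], [0.001, 0.003, -1.0]]
ft_force: [-1.0, -0.0, 5.8]
gripper_width: 0.557
finger_force: 5.7
```

Call:
move_arm(
  increments=[
    [-0.05,0,0,-0.1,0],
    [-0.05,0,0,-0.2,0],
    [-0.05,0,0,-0.3,0],
    [-0.05,0,0,-0.4,0],
    [-0.05,0,0,-0.5,0],
    [-0.05,0,0,-0.3,0],
    [-0.05,0,0,-0.2,0],
    [-0.05,0,0,0,0],
  ],
)

```text
time_s: 5.43
eef_pos: [0.5947, 0.2496, 0.1471]
tool_rot: [[-0.085, 0.996, 0.003], [0.996, 0.085, 0.001], [0.001, 0.003, -1.0]]
ft_force: [0.5, -0.5, -1.2]
gripper_width: 0.525
finger_force: 6.2
```

Run:
```python
from workcell import bot,eyes
from h import *
s=bot.get_state();print(s["eef_pos"],s["ft_force"],s["finger_force"])
c=eyes.capture("scene");cv2.imwrite("pics/s1.png",cv2.resize(c["image"][60:230,310:470],None,fx=3.5,fy=3.5));np.savez("s1.npz",**c)
t=eyes.capture("top");np.savez("t1.npz",**t)
```

```text
[0.59470477 0.24956299 0.14709036] [ 0.48721248 -0.5459807  -1.21271794] 6.202237531542778
```

View pics/s1.png

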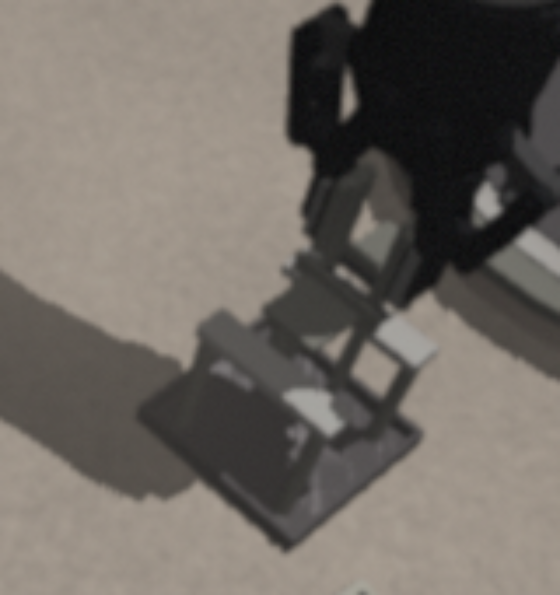

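The tongs are held and hang clear of the rails in the crop. I'll measure the tongs' offset from the TCP using the wings.

Run:
```python
from h import *
for n in("t1.npz","s1.npz","top0.npz","scene0.npz"):
    P,u,v=cloud(n); lo=.128 if '1' in n else .0925
    st=(abs(P[:,0]-.594)<.05)&(abs(P[:,1]-.25)<.06)
    a=st&(P[:,2]>lo-.004)&(P[:,2]<lo+.017)&(abs(P[:,1]-.25)>.025)&(abs(P[:,0]-.594)<.02)
    z,b=np.histogram(P[a,2],bins=np.arange(lo-.004,lo+.018,.001));print(n,a.sum(),z,round(b[0],4))
    k=b[np.argmax(z)]; m=a&(abs(P[:,2]-k)<.003); print(np.median(P[m,2]),(P[m].min(0)+P[m].max(0))/2,np.ptp(P[m],axis=0), cv2.minAreaRect((P[m,:2]*1000).astype(np.float32)))
```

```text
t1.npz 321 [  0   0   2   4  13  20  72 103  70  31   6   0   0   0   0   0   0   0
   0   0   0] 0.124
0.13151359735338067 [0.59572518 0.21452078 0.13091262] [0.03381048 0.02075702 0.00578377] ((595.7897338867188, 214.85414123535156), (33.50376892089844, 20.80881690979004), 1.2207138538360596)
s1.npz 260 [ 0  0  0  0  0  8  4  6 35 90 87 28  2  0  0  0  0  0  0  0  0] 0.124
0.1338439809839101 [0.59377109 0.24837483 0.13297695] [0.03922735 0.08835048 0.00585463] ((593.43359375, 249.1746063232422), (34.25350570678711, 88.75067138671875), 3.7741501331329346)
top0.npz 578 [ 26  19  56 124 179 116  44  12   2   0   0   0   0   0   0   0   0   0
   0   0   0   0] 0.0885
0.09289185873599526 [0.5942038  0.25003122 0.09255932] [0.0393915  0.09216468 0.00587546] ((593.3179931640625, 250.09698486328125), (39.31595993041992, 91.28765106201172), 1.519942283630371)
scene0.npz 332 [21 32 14  6 33 73 94 49 10  0  0  0  0  0  0  0  0  0  0  0  0  0] 0.0885
0.09472391679247083 [0.59370659 0.24915258 0.09437502] [0.03845565 0.0909944  0.00549484] ((592.6099853515625, 249.5618896484375), (33.622108459472656, 90.73297882080078), 4.972274303436279)
```

Call:
move_arm(
  increments=[
    [-0.05,0,0,-0.2,0],
    [-0.05,0,0,-0.5,0],
    [-0.05,0,0,-0.7,0],
    [-0.05,0,0,-0.7,-0.3],
    [-0.05,0,0,-0.6,-0.5],
    [-0.05,0,0,-0.3,-0.5],
    [-0.05,0,0,-0.15,-0.5],
    [-0.05,0,0,0,-0.2],
  ],
)

```text
time_s: 6.2
eef_pos: [0.5945, 0.2495, 0.2102]
tool_rot: [[-0.283, 0.959, 0.003], [0.959, 0.283, 0.001], [0.0, 0.003, -1.0]]
ft_force: [-0.2, -0.3, -1.0]
gripper_width: 0.53
finger_force: 6.2
```

Call:
move_arm(
  increments=[
    [-0.05,-0.2,-0.1,0,0],
    [-0.05,-0.4,-0.2,0,0],
    [-0.05,-0.6,-0.3,0,0],
    [-0.05,-0.8,-0.4,0,0],
    [-0.05,-0.9,-0.45,0,0],
    [-0.05,-0.9,-0.45,0,0],
    [-0.05,-0.9,-0.45,0,0],
    [-0.05,-0.9,-0.45,0,0],
  ],
)

```text
time_s: 6.87
eef_pos: [0.5703, 0.1238, 0.2078]
tool_rot: [[-0.28, 0.96, -0.001], [0.96, 0.28, -0.001], [-0.0, -0.001, -1.0]]
ft_force: [0.2, -0.1, -1.1]
gripper_width: 0.527
finger_force: 6.2
```

Call:
move_arm(
  increments=[
    [-0.05,-0.9,-0.45,0,0],
    [-0.05,-0.9,-0.45,0,0],
    [-0.05,-0.9,-0.45,0,0],
    [-0.05,-0.9,-0.45,0,0],
    [-0.05,-0.9,-0.45,0,0],
    [-0.05,-0.9,-0.45,0,0],
    [-0.05,-0.9,-0.45,0,0],
    [-0.05,-0.9,-0.45,0,0],
  ],
)

```text
time_s: 7.53
eef_pos: [0.5413, -0.0343, 0.2079]
tool_rot: [[-0.28, 0.96, -0.001], [0.96, 0.28, -0.0], [0.0, -0.001, -1.0]]
ft_force: [0.3, 0.4, -1.9]
gripper_width: 0.527
finger_force: 6.2
```

Call:
move_arm(
  increments=[
    [-0.05,-0.9,-0.45,0,0],
    [-0.05,-0.9,-0.45,0,0],
    [-0.05,-0.9,-0.45,0,0],
    [-0.05,-0.8,-0.4,0,0],
    [-0.05,-0.6,-0.3,0,0],
    [-0.05,-0.4,-0.2,0,0],
    [-0.05,-0.2,-0.1,0,0],
    [-0.05,0,0,0,0],
  ],
)

```text
time_s: 8.2
eef_pos: [0.5237, -0.1366, 0.2082]
tool_rot: [[-0.28, 0.96, -0.0], [0.96, 0.28, 0.0], [0.0, -0.0, -1.0]]
ft_force: [-0.2, -0.9, -1.6]
gripper_width: 0.525
finger_force: 6.2
```

Call:
move_arm(
  increments=[
    [-0.05,-0.3,-0.15,0,0],
    [-0.05,-0.4,-0.2,0,0],
    [-0.05,-0.4,-0.17,0,0],
    [-0.05,-0.2,-0.1,0,0],
    [-0.05,0,0,0.4,0],
    [-0.05,0,0,0.4,0],
    [-0.05,0,0,0,0],
    [-0.05,0,0,0,0],
  ],
)

```text
time_s: 8.87
eef_pos: [0.5186, -0.1636, 0.1909]
tool_rot: [[-0.281, 0.96, -0.003], [0.96, 0.281, 0.001], [0.002, -0.002, -1.0]]
ft_force: [-0.1, -0.0, -2.0]
gripper_width: 0.528
finger_force: 6.2
```

Run:
```python
from workcell import bot,eyes
from h import *
c=eyes.capture("scene");cv2.imwrite("pics/s2.png",cv2.resize(c["image"][100:290,130:320],None,fx=3,fy=3));np.savez("s2.npz",**c)
t=eyes.capture("top");np.savez("t2.npz",**t)
s=bot.get_state();e=s["eef_pos"];print(e)
w=e[2]+.019-.0325   # wing top z
for n in("t2.npz","s2.npz"):
    P,u,v=cloud(n);d=P[:,:2]-e[:2];R=np.array([[.96,.28],[-.28,.96]]);q=d@R.T
    a=(abs(q[:,0])<.018)&(abs(q[:,1])<.055)&(abs(P[:,2]-w)<.005)&(abs(q[:,1])>.015)
    print(n,a.sum(),np.median(P[a,2])-w,(q[a].min(0)+q[a].max(0))/2,np.ptp(q[a],axis=0))
    b=(abs(P[:,2]-.075)<.005)&(np.hypot(*(P[:,:2]-[.505,-.112]).T)<.12)
    print(cv2.minAreaRect((P[b,:2]*1000).astype(np.float32)))
```

```text
[ 0.519414   -0.16393587  0.19202035]
t2.npz 587 -0.0017118029515053312 [-0.00116598  0.03084892] [0.03360509 0.03167446]
((504.1121826171875, -106.27332305908203), (69.97837829589844, 174.04847717285156), 16.14424705505371)
s2.npz 586 -0.0005974725961759297 [-0.00142069  0.00227949] [0.03315185 0.09040634]
((504.06817626953125, -111.86785888671875), (72.13844299316406, 186.62620544433594), 16.201929092407227)
```

View pics/s2.png

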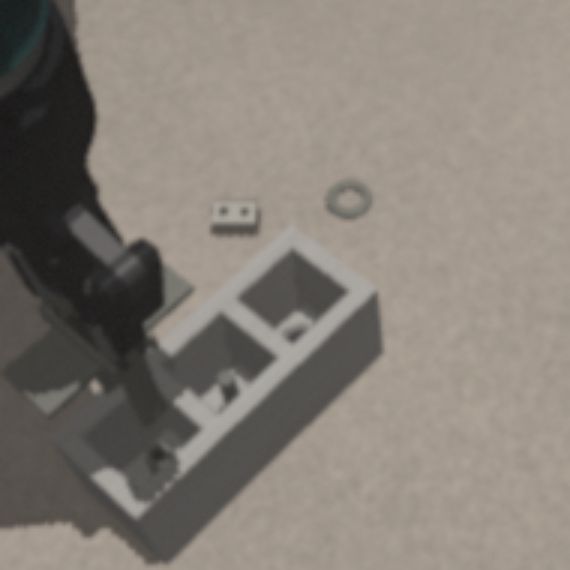

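The spacer shows in the nearest pocket at about (160,460) in the crop, with the tongs above it. They need to move about 2.3 mm toward block -y, then go down.

Call:
move_arm(
  increments=[
    [-0.05,-0.11,-0.03,0.2,0],
    [-0.05,0,0,0.4,0],
    [-0.05,0,0,0.5,0],
    [-0.05,0,0,0.5,0],
    [-0.05,0,0,0.4,0],
    [-0.05,0,0,0.2,0],
    [-0.05,0,0,0,0],
    [-0.05,0,0,0,0],
  ],
)

```text
time_s: 9.63
eef_pos: [0.5192, -0.1664, 0.1478]
tool_rot: [[-0.281, 0.96, -0.001], [0.96, 0.281, 0.0], [0.001, -0.001, -1.0]]
ft_force: [-0.1, 0.6, -2.0]
gripper_width: 0.526
finger_force: 6.2
```

No contact so far, so I'll keep going down.

Call:
move_arm(
  increments=[
    [-0.05,0,0,0.2,0],
    [-0.05,0,0,0.3,0],
    [-0.05,0,0,0.4,0],
    [-0.05,0,0,0.4,0],
    [-0.05,0,0,0.3,0],
    [-0.05,0,0,0.2,0],
    [-0.05,0,0,0.1,0],
    [-0.05,0,0,0,0],
  ],
)

```text
time_s: 10.3
eef_pos: [0.5191, -0.1664, 0.1095]
tool_rot: [[-0.281, 0.96, -0.001], [0.96, 0.281, 0.001], [0.001, -0.001, -1.0]]
ft_force: [0.3, 0.8, -2.0]
gripper_width: 0.527
finger_force: 6.2
```

Call:
move_arm(
  increments=[
    [-0.05,0,0,0.1,0],
    [0,0,0,0,0],
    [0.05,0,0,0,0],
    [0.1,0,0,0,0],
    [0.15,0,0,0,0],
    [0.2,0,0,0,0],
    [0.25,0,0,0,0],
    [0.3,0,0,0,0],
  ],
  force=40,
)

```text
time_s: 10.97
eef_pos: [0.52, -0.1668, 0.1089]
tool_rot: [[-0.281, 0.96, 0.001], [0.96, 0.281, -0.0], [-0.001, 0.001, -1.0]]
ft_force: [0.1, -0.1, 1.2]
gripper_width: 0.369
finger_force: 39.4
```

Call:
move_arm(
  increments=[
    [0.35,0,0,0,0],
    [0.4,0,0,0,0],
    [0.5,0,0,0,0],
    [0.6,0,0,0,0],
    [0.6,0,0,0,0],
    [0.6,0,0,0,0],
    [0.6,0,0,0,0],
    [0.6,0,0,0,0],
  ],
)

```text
time_s: 11.63
eef_pos: [0.52, -0.1668, 0.1088]
tool_rot: [[-0.281, 0.96, 0.001], [0.96, 0.281, -0.0], [-0.001, 0.001, -1.0]]
ft_force: [-0.4, 0.5, 6.7]
gripper_width: 0.368
finger_force: 39.7
```

Call:
move_arm(
  increments=[
    [0.6,0,0,-0.1,0],
    [0.6,0,0,-0.3,0],
    [0.6,0,0,-0.4,0],
    [0.6,0,0,-0.6,0],
    [0.6,0,0,-0.8,0],
    [0.6,0,0,-0.9,0],
    [0.6,0,0,-0.9,0],
    [0.6,0,0,-0.8,0],
  ],
)

```text
time_s: 12.3
eef_pos: [0.5194, -0.1665, 0.2055]
tool_rot: [[-0.281, 0.96, -0.0], [0.96, 0.281, 0.0], [0.0, 0.0, -1.0]]
ft_force: [0.6, -0.3, -2.1]
gripper_width: 0.37
finger_force: 39.8
```

Call:
move_arm(
  increments=[
    [0.6,0,0,-0.6,0],
    [0.6,0,0,-0.4,0],
    [0.6,0,0,-0.2,0],
    [0.6,0,0,0,0],
    [0.6,0,0,0,0],
    [0.6,0,0,0,0],
    [0.6,0,0,0,0],
    [0.6,0,0,0,0],
  ],
)

```text
time_s: 12.97
eef_pos: [0.5191, -0.1664, 0.2274]
tool_rot: [[-0.281, 0.96, -0.002], [0.96, 0.281, 0.001], [0.001, -0.001, -1.0]]
ft_force: [-1.0, -0.2, -1.9]
gripper_width: 0.366
finger_force: 39.8
```

Run:
```python
from workcell import bot,eyes
from h import *
c=eyes.capture("scene");cv2.imwrite("pics/s3.png",cv2.resize(c["image"][80:280,110:310],None,fx=3,fy=3));np.savez("s3.npz",**c)
s=bot.get_state();e=s["eef_pos"];print(e,s["ft_force"],s["gripper_width"])
P,u,v=cloud("s3.npz");q=(P[:,:2]-e[:2])@np.array([[.96,.28],[-.28,.96]]).T
w=e[2]-.0135
a=(abs(q[:,0])<.014)&(abs(q[:,1])<.055)&(abs(P[:,2]-w)<.006)&(abs(q[:,1])>.015)
print(a.sum(),np.median(P[a,2])-w,(q[a].min(0)+q[a].max(0))/2,np.ptp(q[a],axis=0))
```

```text
[ 0.51919847 -0.16641579  0.22756286] [-0.80792228 -0.12244371 -2.32930677] 0.36944311535436763
662 -0.001431918133727228 [7.18531134e-05 1.75220000e-03] [0.02784744 0.09033276]
```

View pics/s3.png

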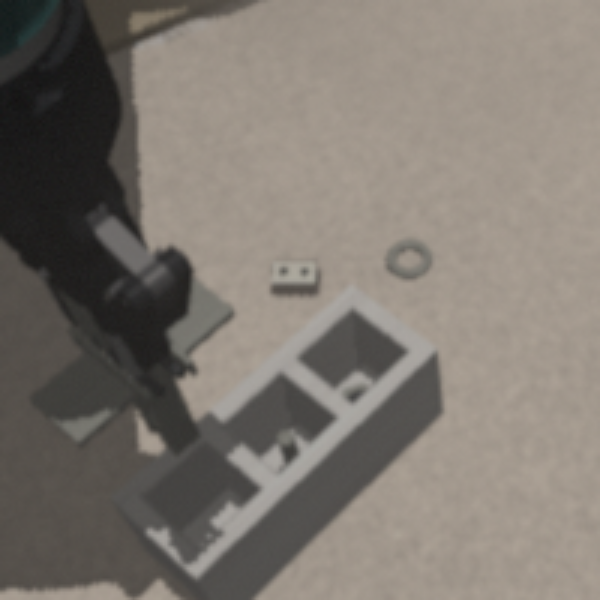

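The tongs hold something (width steady at 0.37 under 40 N) and the nearest pocket shows only shadow. I'll carry it back above the stand.

Call:
move_arm(
  increments=[
    [0.6,0.2,0.1,0,0],
    [0.6,0.4,0.2,0,0],
    [0.6,0.6,0.3,0,0],
    [0.6,0.8,0.4,0,0],
    [0.6,0.9,0.44,0,0],
    [0.6,0.9,0.44,0,0],
    [0.6,0.9,0.44,0,0],
    [0.6,0.9,0.44,0,0],
  ],
)

```text
time_s: 13.68
eef_pos: [0.5411, -0.0413, 0.2284]
tool_rot: [[-0.282, 0.959, 0.0], [0.959, 0.282, 0.0], [0.0, 0.0, -1.0]]
ft_force: [-0.7, 0.3, -1.2]
gripper_width: 0.368
finger_force: 39.8
```

Call:
move_arm(
  increments=[
    [0.6,0.9,0.44,0,0],
    [0.6,0.9,0.44,0,0],
    [0.6,0.9,0.44,0,0],
    [0.6,0.9,0.44,0,0],
    [0.6,0.9,0.44,0,0],
    [0.6,0.9,0.44,0,0],
    [0.6,0.9,0.44,0,0],
    [0.6,0.9,0.44,0,0],
  ],
)

```text
time_s: 14.35
eef_pos: [0.5677, 0.1169, 0.2284]
tool_rot: [[-0.282, 0.959, -0.0], [0.959, 0.282, 0.0], [0.001, -0.0, -1.0]]
ft_force: [0.8, 0.1, -2.0]
gripper_width: 0.366
finger_force: 39.8
```

Call:
move_arm(
  increments=[
    [0.6,0.9,0.44,0,0],
    [0.6,0.9,0.44,0,0],
    [0.6,0.9,0.44,0,0],
    [0.6,0.8,0.4,0,0],
    [0.6,0.6,0.3,0,0],
    [0.6,0.4,0.2,0,0],
    [0.6,0.2,0.1,0,0],
    [0.6,0,0,0,0],
  ],
)

```text
time_s: 15.02
eef_pos: [0.5861, 0.2186, 0.2282]
tool_rot: [[-0.282, 0.959, -0.0], [0.959, 0.282, -0.0], [0.0, -0.0, -1.0]]
ft_force: [0.5, -0.6, -1.4]
gripper_width: 0.368
finger_force: 39.8
```

Call:
move_arm(
  increments=[
    [0.6,0,0,0,0.3],
    [0.6,0,0,0,0.5],
    [0.6,0,0,0,0.5],
    [0.6,0,0,0,0.3],
    [0.6,0,0,0,0.06],
    [0.6,0,0,0,0],
    [0.6,0,0,0,0],
    [0.6,0,0,0,0],
  ],
)

```text
time_s: 15.68
eef_pos: [0.5862, 0.2173, 0.2283]
tool_rot: [[-0.119, 0.993, -0.0], [0.993, 0.119, -0.0], [-0.0, -0.0, -1.0]]
ft_force: [-0.5, 0.5, -2.0]
gripper_width: 0.366
finger_force: 39.8
```

Call:
move_arm(
  increments=[
    [0.6,0.3,0.1,0,0],
    [0.6,0.4,0.1,0,0],
    [0.6,0.4,0.1,0,0],
    [0.6,0.3,0.07,0,0],
    [0.6,0,0,0,0],
    [0.6,0,0,0,0],
    [0.6,0,0,0,0],
    [0.6,0,0,0,0],
  ],
)

```text
time_s: 16.35
eef_pos: [0.5902, 0.2462, 0.2282]
tool_rot: [[-0.119, 0.993, -0.0], [0.993, 0.119, -0.0], [-0.0, -0.0, -1.0]]
ft_force: [0.2, 0.7, -2.2]
gripper_width: 0.371
finger_force: 39.8
```

Run:
```python
from workcell import bot,eyes
from h import *
c=eyes.capture("scene");np.savez("s4.npz",**c)
i=c["image"];f=lambda a,k:cv2.resize(a,None,fx=k,fy=k)
cv2.imwrite("pics/s4.png",np.hstack([f(i[60:230,320:450],3),f(i[175:305,145:265],510/130)[:510]]))
s=bot.get_state();e=s["eef_pos"];print(e,s["ft_force"],s["gripper_width"])
P,u,v=cloud("s4.npz");R=np.array([[.993,.119],[-.119,.993]]);q=(P[:,:2]-e[:2])@R.T
w=e[2]-.0135
a=(abs(q[:,0])<.014)&(abs(q[:,1])<.055)&(abs(P[:,2]-w)<.006)&(abs(q[:,1])>.015)
print(a.sum(),np.median(P[a,2])-w,(q[a].min(0)+q[a].max(0))/2,np.ptp(q[a],axis=0))
b=(abs(q[:,0])<.07)&(abs(q[:,1])<.06)&(abs(P[:,2]-.089)<.005)
print(b.sum(),(q[b].min(0)+q[b].max(0))/2,np.ptp(q[b],axis=0))
```

```text
[0.59020766 0.2461315  0.2283125 ] [ 0.11226526 -0.34600103 -1.68785909] 0.36685681070755144
316 -0.001442852151543772 [ 6.50051531e-06 -4.41331405e-03] [0.02796083 0.0832273 ]
993 [-0.00152506  0.0017508 ] [0.09005577 0.08855596]
```

View pics/s4.png

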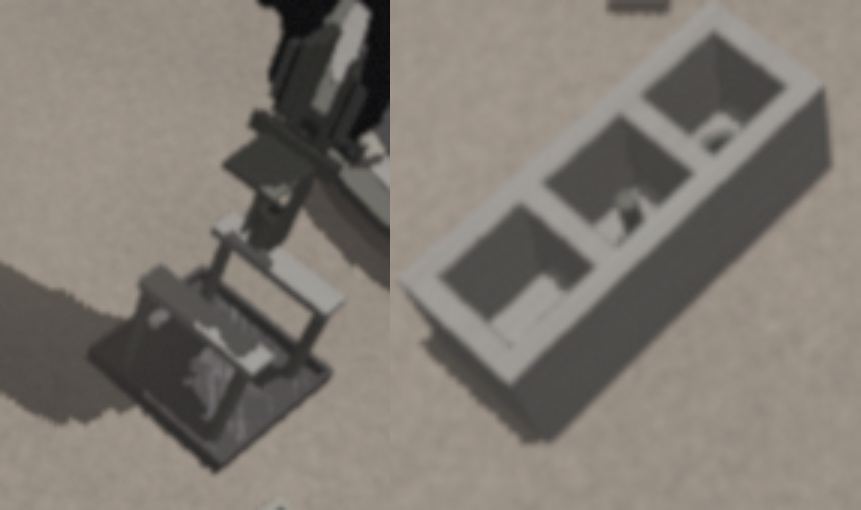

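The left-hand pocket in the crop is empty, and the spacer sits between the jaws at about (270,225). The tongs are aligned with the rails, so I'll lower them.

Call:
move_arm(
  increments=[
    [0.6,0,0,0.3,0],
    [0.6,0,0,0.6,0],
    [0.6,0,0,0.8,0],
    [0.6,0,0,0.9,0],
    [0.6,0,0,0.9,0],
    [0.6,0,0,0.7,0],
    [0.6,0,0,0.5,0],
    [0.6,0,0,0.3,0],
  ],
)

```text
time_s: 17.07
eef_pos: [0.5887, 0.2457, 0.1256]
tool_rot: [[-0.118, 0.993, -0.004], [0.993, 0.118, -0.001], [-0.001, -0.004, -1.0]]
ft_force: [0.3, 0.5, -1.9]
gripper_width: 0.369
finger_force: 39.8
```

Call:
move_arm(
  increments=[
    [0.6,0,0,0.1,0],
    [0.6,0,0,0.1,0],
    [0.6,0,0,0.1,0],
    [0.6,0,0,0.1,0],
    [0.6,0,0,0.1,0],
    [0.6,0,0,0.05,0],
    [0.6,0,0,0,0],
    [0.6,0,0,0,0],
  ],
)

```text
time_s: 17.73
eef_pos: [0.5903, 0.2464, 0.1175]
tool_rot: [[-0.119, 0.993, 0.0], [0.993, 0.119, 0.0], [0.0, 0.0, -1.0]]
ft_force: [-1.1, -0.5, -1.5]
gripper_width: 0.365
finger_force: 39.8
```

Call:
move_arm(
  increments=[
    [0.6,0,0,0.1,0],
    [0.6,0,0,0.1,0],
    [0.6,0,0,0.1,0],
    [0.6,0,0,0,0],
    [0.6,0,0,0,0],
    [0.6,0,0,0,0],
    [0.6,0,0,0,0],
    [0.6,0,0,0,0],
  ],
)

```text
time_s: 18.4
eef_pos: [0.5904, 0.2464, 0.1114]
tool_rot: [[-0.119, 0.993, 0.0], [0.993, 0.119, 0.0], [0.0, 0.0, -1.0]]
ft_force: [-0.2, -0.0, -2.2]
gripper_width: 0.37
finger_force: 39.8
```

Call:
move_arm(
  increments=[
    [0.6,0,0,0.05,0],
    [0.6,0,0,0,0],
    [0.6,0,0,0,0],
    [0.6,0,0,0,0],
    [0.6,0,0,0,0],
    [0.6,0,0,0,0],
    [0.6,0,0,0,0],
    [0.6,0,0,0,0],
  ],
)

```text
time_s: 19.07
eef_pos: [0.5903, 0.2463, 0.1103]
tool_rot: [[-0.119, 0.993, 0.0], [0.993, 0.119, 0.0], [0.0, 0.0, -1.0]]
ft_force: [0.0, 0.3, -2.2]
gripper_width: 0.368
finger_force: 39.8
```

Call:
move_arm(
  increments=[
    [0.6,0,0,0.05,0],
    [0.6,0,0,0.05,0],
    [0.6,0,0,0,0],
    [0.6,0,0,0,0],
    [0.6,0,0,0,0],
    [0.6,0,0,0,0],
    [0.6,0,0,0,0],
    [0.6,0,0,0,0],
  ],
)

```text
time_s: 19.73
eef_pos: [0.5911, 0.2465, 0.1096]
tool_rot: [[-0.119, 0.993, 0.002], [0.993, 0.119, 0.0], [0.0, 0.002, -1.0]]
ft_force: [-1.1, -1.4, 4.7]
gripper_width: 0.37
finger_force: 40.6
```

The wings are resting on the rails (the contact force shows it). I'll let the tongs spring open gradually.

Call:
move_arm(
  increments=[
    [0.25,0,0,0,0],
    [0.2,0,0,0,0],
    [0.15,0,0,0.02,0],
    [0.1,0,0,0.02,0],
    [0.05,0,0,0.02,0],
    [0,0,0,0.02,0],
    [-0.05,0,0,0.02,0],
    [-0.1,0,0,0.02,0],
  ],
)

```text
time_s: 20.4
eef_pos: [0.5912, 0.2466, 0.107]
tool_rot: [[-0.119, 0.993, 0.002], [0.993, 0.119, 0.001], [0.0, 0.002, -1.0]]
ft_force: [-0.0, -0.8, 6.9]
gripper_width: 0.548
finger_force: 5.6
```

Call:
move_arm(
  increments=[
    [-0.15,0,0,0,0],
    [-0.2,0,0,0,0],
    [-0.25,0,0,0,0],
    [-0.3,0,0,0,0],
    [-0.4,0,0,0,0],
    [-0.6,0,0,0,0],
    [-1,0,0,0,0],
    [-1,0,0,0,0],
  ],
)

```text
time_s: 21.07
eef_pos: [0.5899, 0.2463, 0.1055]
tool_rot: [[-0.119, 0.993, -0.001], [0.993, 0.119, -0.0], [-0.0, -0.001, -1.0]]
ft_force: [-0.3, -0.8, -1.0]
gripper_width: 0.997
finger_force: 0.0
```

Call:
move_arm(
  increments=[
    [-1,0,0,0,0],
    [-1,0,0,0,0],
    [-1,0,0,-0.1,0],
    [-1,0,0,-0.3,0],
    [-1,0,0,-0.5,0],
    [-1,0,0,-0.8,0],
    [-1,0,0,-1,0],
    [-1,0,0,-1,0],
  ],
)

```text
time_s: 21.73
eef_pos: [0.5902, 0.2463, 0.1814]
tool_rot: [[-0.119, 0.993, 0.0], [0.993, 0.119, -0.0], [-0.0, 0.0, -1.0]]
ft_force: [0.1, 0.2, 0.4]
gripper_width: 1.002
finger_force: 0.0
```

Call:
move_arm(
  increments=[
    [-1,0,0,-1,0],
    [-1,-0.5,0,-0.8,0],
    [-1,-1,0,-0.5,0],
    [-1,-1,0,0,0],
    [-1,-1,0,0,0],
    [-1,-1,0,0,0],
    [-1,-0.5,0,0,0],
    [-1,0,0,0,0],
  ],
)

```text
time_s: 22.4
eef_pos: [0.6027, 0.1454, 0.227]
tool_rot: [[-0.116, 0.993, 0.001], [0.993, 0.116, -0.0], [-0.0, 0.001, -1.0]]
ft_force: [-0.2, -0.1, -0.8]
gripper_width: 0.996
finger_force: 0.0
```

Run:
```python
from workcell import bot,eyes
from h import *
f=lambda a:cv2.resize(a,(400,400),interpolation=cv2.INTER_CUBIC)
c=eyes.capture("scene");t=eyes.capture("top")
cv2.imwrite("pics/end.png",np.hstack([f(t["image"][140:240,80:180]),f(c["image"][115:220,340:445])]))
P,u,v=cloud(t)
m=(np.hypot(*(P[:,:2]-[.592,.249]).T)<.06)&(P[:,2]>.143)&(P[:,2]<.158)
print(np.median(P[m,2]),cv2.minAreaRect((P[m,:2]*1000).astype(np.float32)),bot.get_state()["ft_force"])
```

```text
0.14996720978166914 ((588.8846435546875, 246.73497009277344), (53.81678771972656, 22.097015380859375), 7.056602478027344) [-0.14976533 -0.14494318  0.38325362]
```

View pics/end.png

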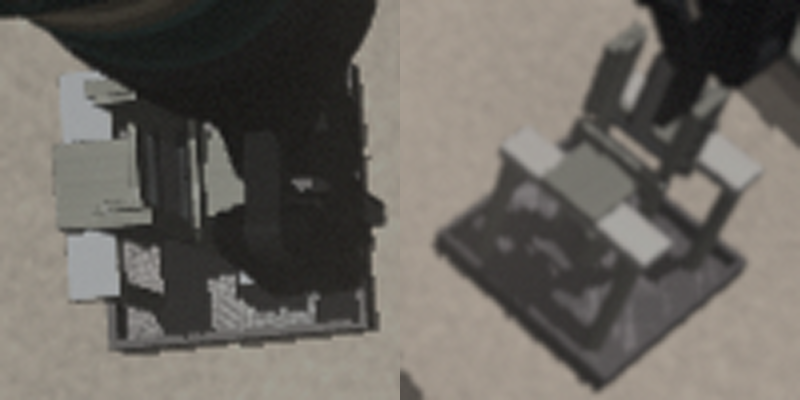

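The tongs are back upright in the stand and open (53.8 mm over the handles). The spacer is hidden by the arm, so I'll move the arm away and check the tray.

Call:
move_arm(
  increments=[
    [-1,-0.5,0,-0.3,0],
    [-1,-1,0,-0.5,0],
    [-1,-1,0,-0.5,0],
    [-1,-1,0,0,0],
    [-1,-1,0,0,0],
    [-1,-1,0,0,0],
    [-1,-1,0,0,0],
    [-1,-1,0,0,0],
  ],
)

```text
time_s: 23.17
eef_pos: [0.6201, -0.0023, 0.2525]
tool_rot: [[-0.12, 0.993, 0.0], [0.993, 0.12, -0.0], [-0.0, 0.0, -1.0]]
ft_force: [0.2, 0.4, -0.0]
gripper_width: 1.004
finger_force: 0.0
```

Call:
move_arm(
  increments=[
    [-1,-1,0,0,0],
    [-1,-1,0,0,0],
    [-1,-1,0,0,0],
    [-1,-0.8,0,0,0],
    [-1,-0.6,0,0,0],
    [-1,-0.3,0,0,0],
    [-1,0,0,0,0],
    [-1,0,0,0,0],
  ],
)

```text
time_s: 23.83
eef_pos: [0.6311, -0.0948, 0.2519]
tool_rot: [[-0.119, 0.993, -0.0], [0.993, 0.119, 0.001], [0.001, -0.0, -1.0]]
ft_force: [0.6, 0.3, 0.3]
gripper_width: 0.999
finger_force: 0.0
```

Run:
```python
from workcell import bot,eyes
from h import *
f=lambda a:cv2.resize(cv2.convertScaleAbs(a,alpha=1.8),(400,400),interpolation=cv2.INTER_CUBIC)
c=eyes.capture("scene");t=eyes.capture("top")
cv2.imwrite("pics/end2.png",np.hstack([f(t["image"][140:240,80:180]),f(c["image"][115:220,340:445])]))
R=np.array([[.993,.119],[-.119,.993]])
for n,k,o in(("top",t,"top0.npz"),("scene",c,"scene0.npz")):
    P,u,v=cloud(k);q=(P[:,:2]-[.5891,.2478])@R.T
    m=(abs(q[:,0])<.05)&(abs(q[:,1])<.047)&(P[:,2]>.012)&(P[:,2]<.04)
    print(n,m.sum(),np.round(np.c_[q[m],P[m,2]]*1000)[::4].astype(int).tolist())
    P,u,v=cloud(o);q=(P[:,:2]-[.5891,.2478])@R.T
    print("before",((abs(q[:,0])<.05)&(abs(q[:,1])<.047)&(P[:,2]>.012)&(P[:,2]<.04)).sum())
```

```text
top 116 [[40, -43, 39], [38, -43, 33], [37, -42, 30], [34, -39, 37], [36, -42, 23], [34, -40, 26], [35, -36, 18], [34, 37, 39], [33, 37, 31], [-6, 2, 14], [-21, 5, 35], [-21, -1, 34], [-21, 6, 22], [-21, 0, 18], [-34, -42, 26], [-39, -42, 34], [-34, 34, 38], [-39, -43, 23], [-35, 33, 32], [-42, -39, 38], [-40, -41, 19], [-36, 33, 28], [-42, -39, 22], [-38, 33, 34], [-37, 33, 15], [-39, 34, 22], [-42, 37, 36], [-41, 35, 24], [-42, 38, 20]]
before 114
scene 211 [[-22, -10, 34], [-20, -3, 27], [-21, -8, 27], [-40, -43, 34], [-35, -39, 37], [-43, -42, 27], [-35, -41, 35], [33, 35, 40], [-36, -42, 32], [-41, -43, 23], [-34, -40, 29], [33, 35, 33], [-38, -42, 22], [-6, -7, 26], [34, 34, 32], [41, 35, 38], [-37, -42, 20], [-8, -4, 17], [1, -9, 32], [38, 32, 35], [-41, -43, 13], [-34, -39, 17], [0, -8, 26], [35, 34, 26], [41, 35, 32], [-34, -42, 16], [-1, -9, 23], [5, -4, 25], [37, 34, 25], [-5, -6, 13], [3, -7, 21], [33, 35, 16], [40, 35, 23], [2, -8, 19], [6, 1, 15], [39, 34, 21], [3, -6, 14], [16, -7, 30], [38, 34, 16], [19, -8, 31], [42, 38, 13], [17, -9, 23], [34, -40, 35], [39, -42, 40], [40, -42, 37], [37, -42, 30], [35, -44, 25], [41, -41, 31], [37, -43, 25], [35, -43, 17], [41, -41, 23], [39, -43, 18], [40, -42, 15]]
before 159
```

View pics/end2.png

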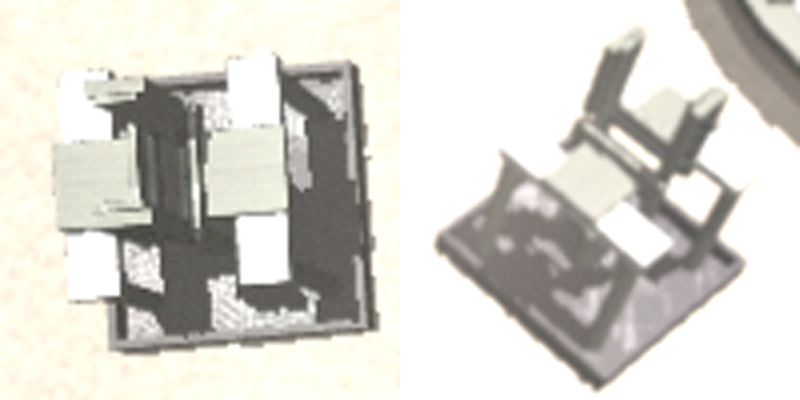

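The tongs hang upright and open. The scene depth shows a round 16 mm surface standing at the stand's centre, between z of about 13 and 32 mm, which is the spacer upright in the tray and clear of the jaws (at ±18 mm or more).

```bash
python3 -c "
from workcell import bot
print(bot.close_job())"
```

```text
the job is handed in; nothing more can be done
None
```

I lifted the spacer out with the tongs, hung the tongs back upright and open in their stand, and handed the job in at about 24 s; the depth readings show the spacer standing in the tray beneath them.

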